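# Shut the drawer of the cheese riser, level its shelf and keep the spirit level pressed

## Task

Push the loaded drawer of the wooden cheese riser fully shut, then level the shelf on top of it: turn the red knob of its levelling foot until, with the black pad of the blue spirit level pressed flat down onto the shelf, the bubble sits between the two black lines. Finish while holding: your fingers keep pressing that pad, the level flat on the shelf and the bubble between its lines. Do not knock the cheeses, the jar or the knife about.

Things in the scene. Friction and masses are not known exactly. Their poses are not given: they have to be found in the camera images.
- riser_top (a point): Middle reference on the fixed wooden riser's case top, 86 mm above the counter, 80 mm behind the case front. Riser stands level, yaw up to 0.2 rad. Its axes serve all parts: +x from drawer front to back, +y left, z up. Case spans x -80 to +120, y -191 to +191 mm.
- shelf_mid (a point): Middle of the top of the shelf board (190 x 315 x 18 mm), about 116 mm above the counter; spans x -75 to +115, y -135 to +180 mm from riser_top. It pivots about an axis along x under the level's press pad and is carried by the levelling foot at its right end. Three low cheeses (to 35 mm high) are fixed on its back half, behind the level.
- drawer (a joint): The drawer's opening in m: 0 fully shut (front panel flush with the case), starts 0.04 to 0.065. It slides along the riser's x; about 2 N push it; it stays where it is left and stops hard at 0.
- drawer_handle (a point): Middle of the drawer's brass bar handle: 120 mm long along the riser's y, about 10 mm thick, 45 mm above the counter, 35 mm in front of the drawer's front panel (shut: 115 mm in front of riser_top along x). Panel 350 mm wide, 7 to 69 mm above the counter. The drawer can be pushed shut on the bar.
- foot_grip (a point): Grip point of the red levelling knob, on its upright axis, right of the shelf at (0, -165) mm from riser_top, 141 mm above the counter. The grip is an upright bar 14 mm thick, 46 mm long, 125 to 155 mm above the counter, on a dark disc of 48 mm diameter; the point's y axis runs along the bar, x across it.
- foot (a joint): Turn of the knob in rad: 0 at the start (bar along the riser's y), positive clockwise from above, range -0.3 to 1.9. Turns with about 0.12 N m, stays where left, does not rise. Clockwise raises the shelf's right end, 0.03 rad of tilt per rad. The right end always starts low: it takes 0.5 to 1.4 rad clockwise, different each time.
- level_pad (a point): Middle of the top of the black press pad (26 x 36 mm) at the left end of the blue spirit level, at about (-30, +98) mm from riser_top. A spring lifts this end about 9 mm; about 4 N press it flat, then it is hard on the shelf, pad top 148 mm above the counter. Let go, it springs up.
- level (a joint): Lift of the spirit level off the shelf in rad: 0 pressed flat, 0.05 when free. The level is 210 mm long (along the riser's y), 26 mm wide, 30 mm high; its right end is held by a brass bracket and it stays on the shelf.
- bubble_mid (a point): Middle of the top of the pale round bubble (12 mm) in the green vial (68 mm). It seeks the high end: unpressed it lies at the left stop, 26 mm from the middle, and tells nothing. Pressed flat it shows the shelf's tilt, 1 mm per 0.002 rad: a clockwise knob moves it right by about 14 mm per rad. It comes to rest in about 2 s. It is between the lines within 3 mm of the vial's middle.
- vial_mid (a point): Middle of the vial, half-way between its two black lines (20 mm apart along y), on the level's top, 98 mm to the right of level_pad. Its y axis runs along the vial, to the left (towards the pad).
- chevre_mid (a point): Bystander: middle of a pale conical goat's cheese, 64 mm wide, 75 mm high.
- ash_block_mid (a point): Bystander: middle of a grey block cheese, 70 x 90 x 45 mm.
- orange_wheel_mid (a point): Bystander: middle of an orange cheese wheel, 130 mm wide, 50 mm high.
- white_wheel_mid (a point): Bystander: middle of a white cheese wheel, 100 mm wide, 32 mm high.
- chutney_mid (a point): Bystander: middle of a chutney jar with a brass cap, 60 mm wide, 85 mm high.
- cheese_knife_grip (a point): Bystander: handle of a flat cheese knife lying on the counter.

How it is judged:
By the outcome, as a careful person would: the job done as asked, in the order asked, and still so for the second after the job is handed in, while the arm keeps its last pose, push and grip.
It also fails if it takes over 72 s, if anything falls off the work surface, if the arm or the gripper's body presses on something with over 40 N, if the wrist force passes 120 N, or if a joint passes its speed limit or range.

## Robot

A 6-joint arm with a two-finger parallel gripper is mounted at the origin on the work surface. World frame = base frame: x ahead of the robot, y to its left, z up, the work surface at z = 0. Lengths are in m, angles in degrees, forces in N, time in s.
With the tool pointing down it reaches from about 0.3 to 0.75 m from the base axis. Payload 8.5 kg.
Tool frame: the origin (TCP) lies at the very end of the fingers, on their centre line; the grasp point (between the pads) lies 19 mm behind it (env.grip_point_offset is the distance from the TCP to the grasp point, in m); z points along the fingers, y is the direction in which the jaws open and shut (so a half turn about z gives the same grasp; the last joint's range is limited). The gripper opens to 85 mm and grips with 20 to 120 N. Pads are 22 mm wide; open, the fingers measure 114 mm over their backs; the gripper's body (76 mm by 85 mm) begins 54 mm behind the grasp point. The pads swing forward as they close: fully open they stand 13 mm farther back than shut.
Start: joints at [-80.575, 21.807, 74.336, -0, 83.858, -12.336], TCP at [0.204, -0.511, 0.231] pointing down, gripper open.
Joint ranges: [-178.18, 178.18], [-50.72, 133.34], [12.68, 142.11], [-81.47, 261.47], [9.98, 163.14], [-165.26, 165.26]. Speed limits (degrees/s): [136.94, 136.94, 180, 180, 180, 180].

## Interface

Orientations are given as a 3x3 rotation matrix whose columns are the frame's x, y, z axes.
In Python, from rig import env gives the robot as it stands.
- The arm moves only by the tool move_arm, never from a script. Its argument "moves" is a list of rows, each a list of 4 numbers: the shift along the tool's x, y, z in mm, then the turn about the tool's z in rad. In form: [[tx, ty, tz, spin], ...]. A call has 1 to 20 rows; each row is the pose to reach, as a shift and turn from the pose commanded when the call began, along the tool's axes at that moment; what a row does not reach only later rows make up. A row lasts 1/10 s, in which the tool goes at most 50 mm and 8.59 degrees, less where a joint would pass 70% of its speed; a pose out of reach is approached as far as the arm can. A call with a gripper value outside its range is refused whole. "grip" is the closure, from 0 (fully open) to 1 (shut), set as the call begins (left out, the last holds). The fingers move at their own pace and stop on an object; "grip_force" is the grip in N (left out, the last holds). Time passes only in rows, so rows that repeat a pose let the fingers close. It gives the time, the measured TCP pose, the force and the opening at its end, in the units of the state.
- env.observe(): the state, without advancing time (a new reading comes with each control period).
- env.get_image(name): name is "scene" or "side" or "wrist"; returns the picture (480x640x3 uint8, red, green, blue); there is no depth.
- env.get_calibration(name): a dict with "fovy" (degrees; the focal length in pixels is half the picture's height over the tangent of half this angle, whatever the lens; pixels are square), "cx", "cy" (the principal point, pixels), "k1" (the pictures are not rectified: a ray, as slopes to the right and down, at radius r is drawn at 1 + k1 r^2 times it, then the intrinsics apply), "extrinsics" (4x4, takes a point from world to camera coordinates); the wrist camera has in their place "tool_from_camera" (4x4, takes a point from camera to tool coordinates, whose origin is the TCP and whose axes are the flange's). Camera axes: x right, y up, looking along -z (the intrinsics and any distortion apply to the point x, -y, -z); pixel columns grow to the right and rows downward; lengths in m; the calibration is good to about 2 mm. A picture is of the moment at which its call begins: read the wrist's pose just before it. get_calibration takes no time and is no camera call.
- env.close_job(): hands the job in, once; it reports no verdict.
Trained networks look in the newest picture that a camera, given by its name, has taken for a name from the list of things; names that differ only in an ending like _2 or _b are one class to them, and where a whole thing is asked for, a point or a joint stands for the part that bears it (a point fixed in the world has none). Each returns a list of dicts, best first, with "conf" (0 to 1); they miss things now and then, are a little off and sometimes report something else, mostly with a low value. They report only what shows in the picture. A call takes as long as a camera call.
- env.silhouettes(camera, name): "region" (480x640 bool, what is visible of it) and "point" ([row, column] in pixels, amid what is visible of it).
- env.tip_of(camera, name): "point" ([row, column] in pixels: a listed point, or the origin of a listed thing).
The state is a dict: "time_s": time; "q": joint angles; "qvel": joint speeds; "joint_efforts": joint torques, N m; "position": TCP position; "tool_rot": TCP orientation; "ft_force": force on the tool from outside, world axes, zero at the start; "wrist_torque": the same for the moment, N m; "grip_width": finger opening in m.
Only numpy, scipy, OpenCV 4.12 (cv2) and the standard library are available. Lean on these libraries where they do the work, as an engineer would, in place of code of your own. Each camera call takes 0.05 s, during which the arm holds its last target.

## Working session

There is one attempt and no reset: what is moved stays moved. The work goes in short steps, Python scripts to look and compute and a tool call to move; the robot and the scene stay as the last step left them, time stands still between calls to the robot, and variables do not carry over. Pictures are saved under pics/ and viewed, and the job is handed in when it is done.

Besides the shell and the picture viewer there is one more tool, called after ">>>" as name(argument=value, ...) on one line, values as JSON. move_arm: Moves the arm, as the interface text tells. Its arguments: {"type":"object","properties":{"moves":{"type":"array"},"grip":{"type":"number"},"grip_force":{"type":"number"}},"required":["moves"]}

```bash
ls; mkdir -p pics
cat > look.py <<'E'
from rig import env
import cv2,numpy as np,sys
def snap(n,f):
    im=env.get_image(n); cv2.imwrite('pics/'+f,cv2.cvtColor(im,cv2.COLOR_RGB2BGR)); return im
E
python3 - <<'E'
from look import *
o=env.observe()
for k,v in o.items(): print(k,np.round(v,3).tolist())
for n in('scene','side','wrist'):
    snap(n,n+'0.png'); c=env.get_calibration(n); print(n,{k:np.round(v,4).tolist() for k,v in c.items()})
    for t in['riser_top','shelf_mid','drawer_handle','foot_grip','level_pad','bubble_mid','vial_mid']:
        r=env.tip_of(n,t); print(t,[(np.round(x['point'],1).tolist(),round(x['conf'],2)) for x in r[:2]])
print(env.observe()['time_s'], env.grip_point_offset)
E
```

```text
pics
time_s 0.0
q [-80.572, 21.843, 74.386, -0.001, 83.858, -12.338]
qvel [-0.045, -0.026, 0.004, 0.002, -0.014, -0.07]
joint_efforts [0.005, -44.846, -23.127, 0.0, 0.005, -0.0]
position [0.204, -0.51, 0.231]
tool_rot [[0.929, 0.371, -0.0], [0.371, -0.929, 0.001], [0.0, -0.001, -1.0]]
ft_force [0.067, 0.656, -0.168]
wrist_torque [-0.022, -0.027, -0.008]
grip_width 0.085
scene {'fovy': 55.3142, 'cx': 306.9732, 'cy': 230.1735, 'k1': -0.0391, 'extrinsics': [[-0.0294, 0.9993, -0.0219, 0.0424], [-0.6276, -0.0014, 0.7785, 0.2571], [0.778, 0.0366, 0.6272, -1.5679], [0.0, 0.0, 0.0, 1.0]]}
riser_top [([256.4, 339.2], 0.84)]
shelf_mid [([253.7, 352.6], 0.65)]
drawer_handle [([235.6, 463.7], 0.7)]
foot_grip [([234.5, 266.3], 0.71)]
level_pad [([229.9, 387.2], 0.68)]
bubble_mid []
vial_mid []
side {'fovy': 50.6884, 'cx': 325.1276, 'cy': 240.2461, 'k1': -0.0608, 'extrinsics': [[-0.9485, -0.3167, 0.0004, 0.5062], [0.1555, -0.4646, 0.8718, -0.2038], [-0.2759, 0.8269, 0.4899, -1.1021], [0.0, 0.0, 0.0, 1.0]]}
riser_top [([262.3, 286.4], 0.72)]
shelf_mid [([254.8, 274.2], 0.9)]
drawer_handle [([294.2, 345.2], 0.89)]
foot_grip [([213.8, 315.4], 0.56)]
level_pad [([260.8, 274.9], 0.63)]
bubble_mid []
vial_mid [([244.8, 297.5], 0.74), ([261.6, 286.4], 0.49)]
wrist {'fovy': 64.5097, 'cx': 315.5166, 'cy': 241.7104, 'k1': -0.0375, 'tool_from_camera': [[-0.0, 0.9597, 0.281, 0.0708], [1.0, 0.0001, -0.0003, -0.0006], [-0.0003, 0.281, -0.9597, -0.1424], [0.0, 0.0, 0.0, 1.0]]}
riser_top []
shelf_mid []
drawer_handle []
foot_grip []
level_pad []
bubble_mid []
vial_mid []
1.2 0.0187
```

View pics/scene0.png

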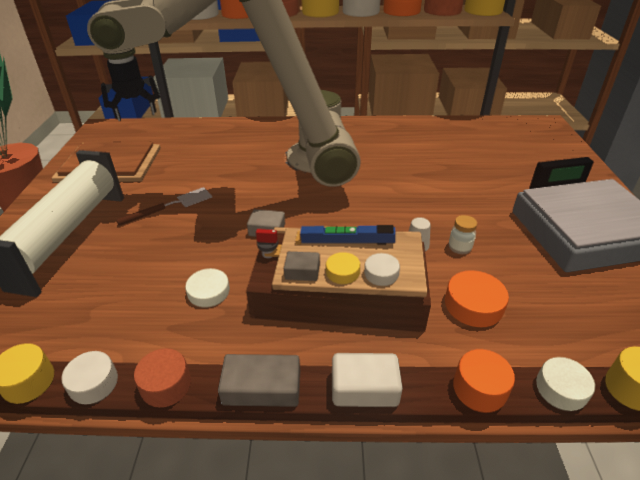

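View pics/side0.png

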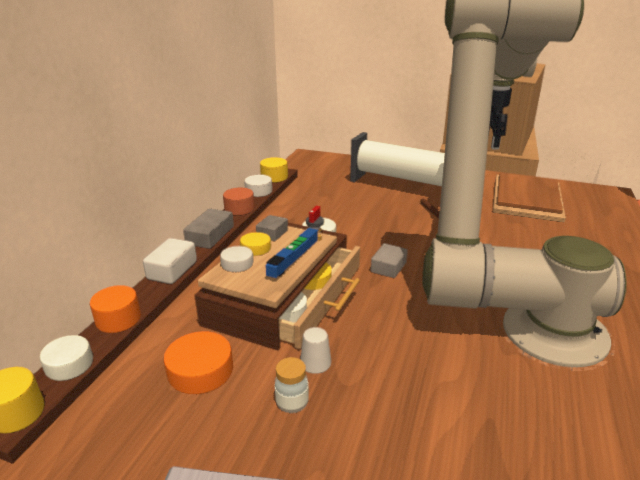

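View pics/wrist0.png

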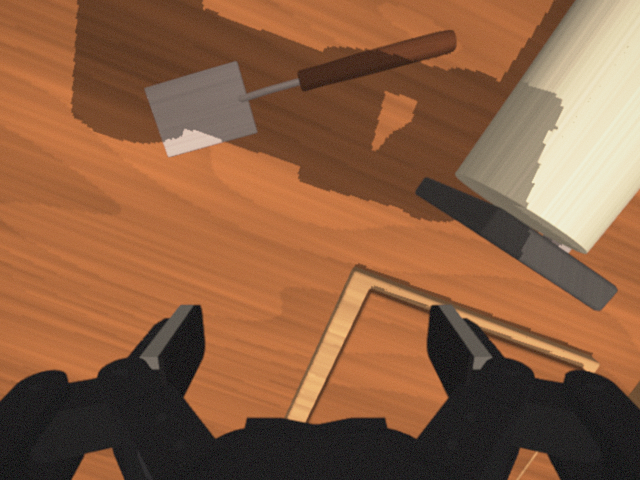

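The scene camera faces the robot: riser centred near (345,260) px, red knob at (266,237), black pad at (385,231). The side view shows the open drawer, with its handle at (345,295) and the grey block at (390,260), close to the drawer. I'll zoom in to pick corners.

```bash
python3 - <<'E'
import cv2
a=cv2.imread('pics/scene0.png')[190:340,200:500]; b=cv2.imread('pics/side0.png')[190:420,190:420]
cv2.imwrite('pics/sc_z.png',cv2.resize(a,None,fx=2.6,fy=2.6,interpolation=2)); cv2.imwrite('pics/si_z.png',cv2.resize(b,None,fx=2.6,fy=2.6,interpolation=2))
E
cat > geo.py <<'E'
import numpy as np
from rig import env
def proj(n,P,cal=None):
    c=cal or env.get_calibration(n); P=np.atleast_2d(P); E=np.array(c['extrinsics']); p=P@E[:3,:3].T+E[:3,3]
    f=240/np.tan(np.radians(c['fovy'])/2); s=np.c_[p[:,0]/-p[:,2],-p[:,1]/-p[:,2]]; r2=(s**2).sum(1,keepdims=True)
    s=s*(1+c['k1']*r2); return np.c_[c['cx']+f*s[:,0],c['cy']+f*s[:,1]]  # col,row
def ray(n,col,row,o=None):
    c=env.get_calibration(n); f=240/np.tan(np.radians(c['fovy'])/2); d=np.array([(col-c['cx'])/f,(row-c['cy'])/f]); s=d.copy()
    for _ in range(20): s=d/(1+c['k1']*(s@s))
    v=np.array([s[0],-s[1],-1])
    if n=='wrist':
        T=np.array(c['tool_from_camera']); R=np.array(o['tool_rot']); return R@T[:3,3]+np.array(o['position']), R@T[:3,:3]@v
    E=np.array(c['extrinsics']); return -E[:3,:3].T@E[:3,3],E[:3,:3].T@v
def onz(n,col,row,z,o=None):
    C,v=ray(n,col,row,o); return C+v*(z-C[2])/v[2]
def riser(p,L): # p=x,y,yaw ; L: x,y from riser_top, z world
    L=np.atleast_2d(L); c,s=np.cos(p[2]),np.sin(p[2]); return np.c_[p[0]+c*L[:,0]-s*L[:,1],p[1]+s*L[:,0]+c*L[:,1],L[:,2]]
E
```

```text
(no output)
```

View pics/sc_z.png

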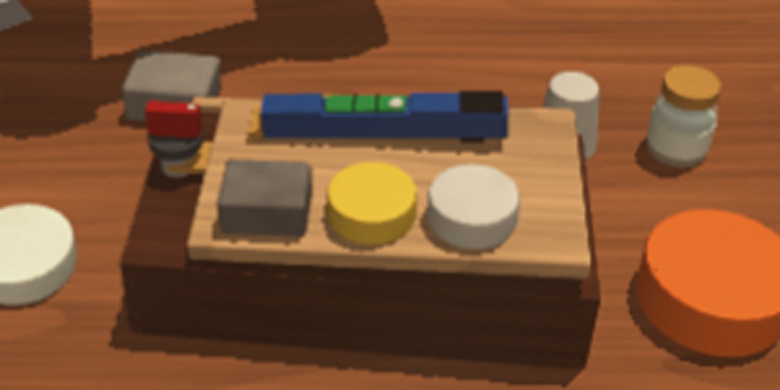

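View pics/si_z.png

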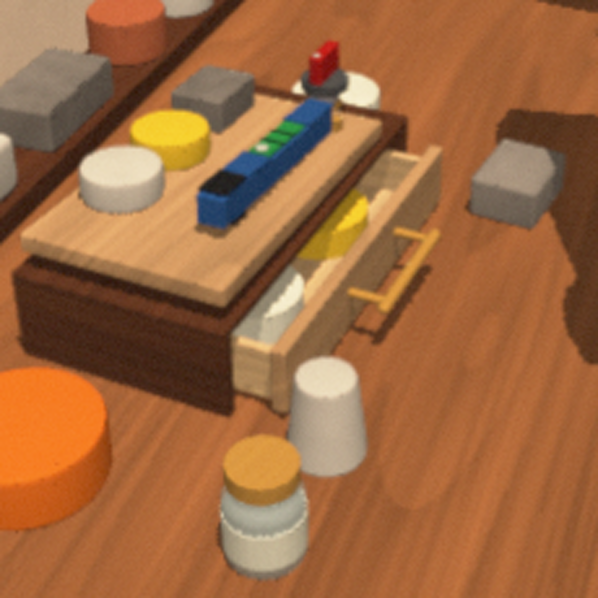

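Run:
```python
from geo import *
from scipy.optimize import least_squares
S=[((.12,.191,0),(592,362)),((.12,-.191,0),(130,326)),((.12,.191,.086),(598,292)),((.12,-.191,.086),(125,264)),((.115,.18,.116),(588,262)),((-.075,.18,.116),(577,110)),((-.03,.098,.157),(482,101)),((0,-.165,.155),(174,104))]
D=[((-.075,.18,.116),(225,296)),((.115,.18,.116),(28,240)),((-.08,.191,0),(232,412)),((.12,.191,0),(24,347)),((-.03,.098,.157),(220,184)),((0,-.165,.155),(326,45))]
def uv(l,o): return np.array([[a/2.6+o[0],b/2.6+o[1]] for _,(a,b) in l])
def res(p):
    return np.r_[(proj('scene',riser(p,[a for a,_ in S]),cs)-uv(S,(200,190))).ravel(),(proj('side',riser(p,[a for a,_ in D]),cd)-uv(D,(190,190))).ravel()]
cs=env.get_calibration('scene');cd=env.get_calibration('side')
r=least_squares(res,[.5,0,0],loss='soft_l1');p=r.x;print(np.round(p,4));print(np.round(res(p).reshape(-1,2),1).tolist())
np.save('p.npy',p)
# handle from side + scene
h=onz('side',345.2,294.2,.045);c,s=np.cos(p[2]),np.sin(p[2]);d=h[:2]-p[:2];print('handle',h,'riser',c*d[0]+s*d[1],-s*d[0]+c*d[1])
for (a,b,z,nm) in [(520,148,.045,'ash top'),(326,375,.075,'chev top'),(262,462,.085,'jar top')]:
    h=onz('side',a/2.6+190,b/2.6+190,z);d=h[:2]-p[:2];print(nm,np.round(h,3),'riser',round(c*d[0]+s*d[1],3),round(-s*d[0]+c*d[1],3))
for nm,l in dict(knob=(0,-.165,.141),pad=(-.03,.098,.157),vial=(-.03,0,.146)).items(): print(nm,riser(p,l).round(4))
```

```text
[ 0.6143  0.0515 -0.0897]
[[-3.3, 1.2], [-0.6, 1.4], [0.4, 0.9], [-2.9, -1.7], [0.7, -0.1], [-1.9, -1.4], [0.6, -1.8], [-1.4, -0.6], [0.1, 0.3], [-3.2, 0.1], [-0.3, 4.3], [0.1, 4.3], [0.8, 1.0], [-0.7, 2.6]]
handle [0.46362117 0.06559048 0.045     ] riser -0.1513295141464362 0.0005652169245252258
ash top [ 0.412 -0.178  0.045] riser -0.181 -0.247
chev top [0.469 0.253 0.075] riser -0.163 0.188
jar top [0.476 0.364 0.085] riser -0.166 0.299
knob [[ 0.5995 -0.1129  0.141 ]]
pad [[0.5932 0.1518 0.157 ]]
vial [[0.5844 0.0542 0.146 ]]
```

```bash
cat > tgt.py <<'E'
from geo import *
p=np.load('p.npy')
def go(L,yawdeg_riser):
    o=env.observe();R=np.array(o['tool_rot']);P=riser(p,L)[0];d=R.T@(P-np.array(o['position']))*1e3
    y=np.arctan2(R[1,0],R[0,0]); w=np.radians(yawdeg_riser)+p[2]; s=(y-w+np.pi)%(2*np.pi)-np.pi
    print('t',round(o['time_s'],2),'q6',round(o['q'][5],1),'shift',d.round(1),'spin',round(s,3),'world',P.round(3))
def here():
    o=env.observe();d=np.array(o['position'])[:2]-p[:2];c,s=np.cos(p[2]),np.sin(p[2]);R=np.array(o['tool_rot'])
    print('t',round(o['time_s'],2),'riser',round(c*d[0]+s*d[1],4),round(-s*d[0]+c*d[1],4),'z',round(o['position'][2],4),'yaw_r',round(np.degrees(np.arctan2(R[1,0],R[0,0])-p[2]),1),'F',np.round(o['ft_force'],1),'q6',round(o['q'][5],1))
    return o
E
python3 -c "
from tgt import *
go((-.215,0,.2),0)"
```

```text
t 1.2 q6 -12.3 shift [ 397.8 -467.3   31.4] spin 0.469 world [0.4   0.071 0.2  ]
```

>>> move_arm(moves=[[20, -23, 0, 0.02], [40, -47, 1, 0.05], [60, -70, 3, 0.07], [85, -100, 4, 0.1], [110, -129, 6, 0.13], [135, -159, 8, 0.16], [160, -188, 10, 0.19], [185, -217, 12, 0.22], [210, -247, 14, 0.25], [235, -276, 16, 0.28], [260, -305, 18, 0.31], [285, -335, 21, 0.34], [310, -364, 24, 0.37], [335, -394, 27, 0.4], [360, -423, 29, 0.43], [380, -446, 30, 0.45], [398, -467, 31, 0.469], [398, -467, 31, 0.469], [398, -467, 31, 0.469], [398, -467, 31, 0.469]], grip=1, grip_force=60)

```text
time_s: 3.2
position: [0.4002, 0.0698, 0.2004]
tool_rot: [[0.996, -0.09, -0.0], [-0.09, -0.996, -0.0], [-0.0, 0.0, -1.0]]
ft_force: [0.4, -0.3, -0.9]
grip_width: 0.0004
```

```bash
python3 -c "
from tgt import *
from look import snap
here(); go((-.215,0,.032),0); 
snap('wrist','w1.png'); print(env.tip_of('wrist','drawer_handle'))
snap('side','s1.png')
"
```

```text
t 3.2 riser -0.2148 -0.0009 z 0.2004 yaw_r -0.0 F [ 0.4 -0.3 -0.9] q6 88.2
t 3.2 q6 88.2 shift [ -0.2  -0.9 168.4] spin -0.0 world [0.4   0.071 0.032]
[{'point': [144.5, 312.1], 'conf': 0.79}, {'point': [187.6, 562.9], 'conf': 0.58}]
```

View pics/w1.png

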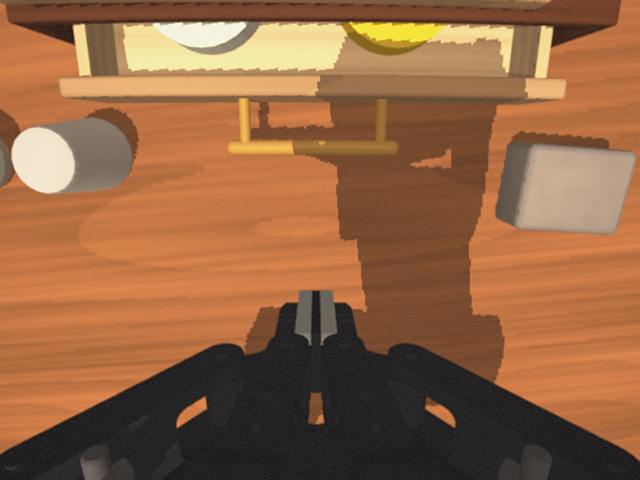

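View pics/s1.png

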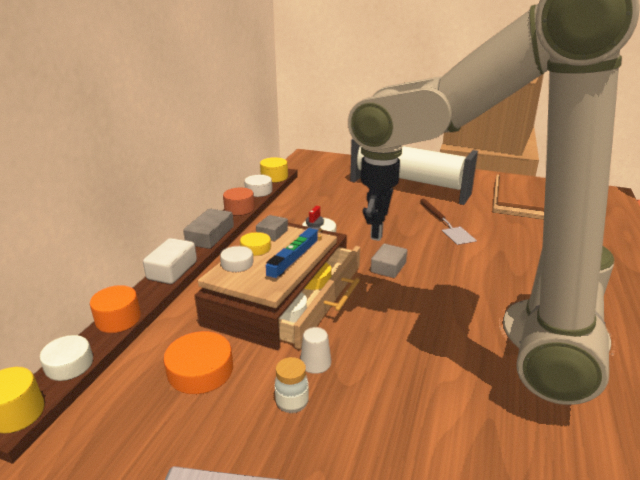

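Wrist view: bar from (228,147) to (398,147), square to the image and centred on the tool, with chevre and grey block well to either side. Side view: the fingers are above the gap in front of the handle.

```bash
python3 -c "
from tgt import *
o=here();c,s=np.cos(p[2]),np.sin(p[2])
for uv,z in [((230,147),.045),((396,147),.045),((62,87),.069),((563,90),.069)]:
    h=onz('wrist',*uv,z,o);d=h[:2]-p[:2];print(np.round([c*d[0]+s*d[1],-s*d[0]+c*d[1]],4))
"
```

```text
t 3.35 riser -0.2148 -0.001 z 0.2004 yaw_r -0.0 F [-0.2 -0.3  0.2] q6 88.3
[-0.1559  0.0644]
[-0.156  -0.0623]
[-0.1137  0.1727]
[-0.116  -0.1706]
```

>>> move_arm(moves=[[0, -1, 25, 0], [0, -1, 60, 0], [0, -1, 100, 0], [0, -1, 135, 0], [0, -1, 158, 0], [0, -1, 168, 0], [0, -1, 168, 0], [10, -1, 168, 0], [20, -1, 168, 0], [30, -1, 168, 0], [36, -1, 168, 0], [42, -1, 168, 0], [48, -1, 168, 0], [54, -1, 168, 0], [60, -1, 168, 0], [65, -1, 168, 0], [70, -1, 168, 0], [74, -1, 168, 0], [76, -1, 168, 0], [76, -1, 168, 0]])

```text
time_s: 5.35
position: [0.4767, 0.0647, 0.0323]
tool_rot: [[0.996, -0.089, 0.001], [-0.089, -0.996, 0.0], [0.001, -0.0, -1.0]]
ft_force: [0.7, 0.8, 0.3]
grip_width: -0.0003
```

```bash
python3 -c "
from tgt import *
here()
"
```

```text
t 5.35 riser -0.1382 0.0008 z 0.0323 yaw_r 0.0 F [0.7 0.8 0.3] q6 88.7
```

>>> move_arm(moves=[[1, 0, 0, 0], [2, 0, 0, 0], [3, 0, 0, 0], [4, 0, 0, 0], [5, 0, 0, 0], [6, 0, 0, 0], [6, 0, 0, 0]])

```text
time_s: 6.05
position: [0.4824, 0.0642, 0.0323]
tool_rot: [[0.996, -0.089, 0.0], [-0.089, -0.996, 0.0], [0.0, -0.0, -1.0]]
ft_force: [-1.2, -0.2, 0.0]
grip_width: 0.0003
```

```bash
python3 -c "
from tgt import *
from look import snap
here();snap('wrist','w2.png')
"
```

```text
t 6.05 riser -0.1325 0.0008 z 0.0323 yaw_r 0.0 F [-1.2 -0.2  0. ] q6 88.7
```

View pics/w2.png

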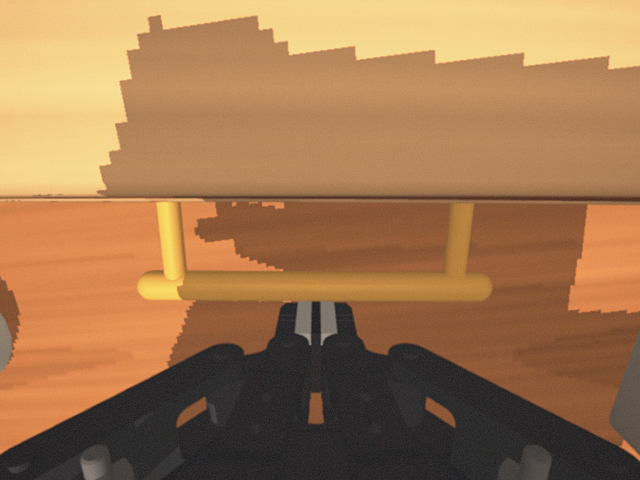

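Still moving the bar: it spans (140–490, 287) and the shelf edge already hides the panel. I'll continue until the hard stop shows in the force.

>>> move_arm(moves=[[1, 0, 0, 0], [2, 0, 0, 0], [3, 0, 0, 0], [3, 0, 0, 0]])

```text
time_s: 6.5
position: [0.4854, 0.0639, 0.0323]
tool_rot: [[0.996, -0.089, 0.0], [-0.089, -0.996, -0.0], [0.0, -0.0, -1.0]]
ft_force: [-1.2, 0.7, -0.1]
grip_width: -0.0004
```

>>> move_arm(moves=[[0.5, 0, 0, 0], [1, 0, 0, 0], [1.5, 0, 0, 0], [2, 0, 0, 0], [2, 0, 0, 0]])

```text
time_s: 7.0
position: [0.4866, 0.0638, 0.0323]
tool_rot: [[0.996, -0.089, -0.001], [-0.089, -0.996, 0.0], [-0.001, 0.0, -1.0]]
ft_force: [-4.8, -0.5, 3.1]
grip_width: 0.0
```

>>> move_arm(moves=[[0.5, 0, 0, 0], [1, 0, 0, 0], [1.5, 0, 0, 0], [1.5, 0, 0, 0]])

```text
time_s: 7.4
position: [0.4867, 0.0638, 0.0322]
tool_rot: [[0.996, -0.089, -0.005], [-0.089, -0.996, 0.0], [-0.005, 0.0, -1.0]]
ft_force: [-11.2, -0.6, 6.8]
grip_width: 0.0004
```

```bash
python3 -c "
from tgt import *
from look import snap
here();snap('side','s2.png')
import cv2
b=cv2.imread('pics/s2.png')[190:420,190:420];cv2.imwrite('pics/s2z.png',cv2.resize(b,None,fx=2.6,fy=2.6,interpolation=2))
"
```

```text
t 7.4 riser -0.1282 0.0009 z 0.0322 yaw_r 0.0 F [-11.2  -0.6   6.8] q6 88.7
```

View pics/s2z.png

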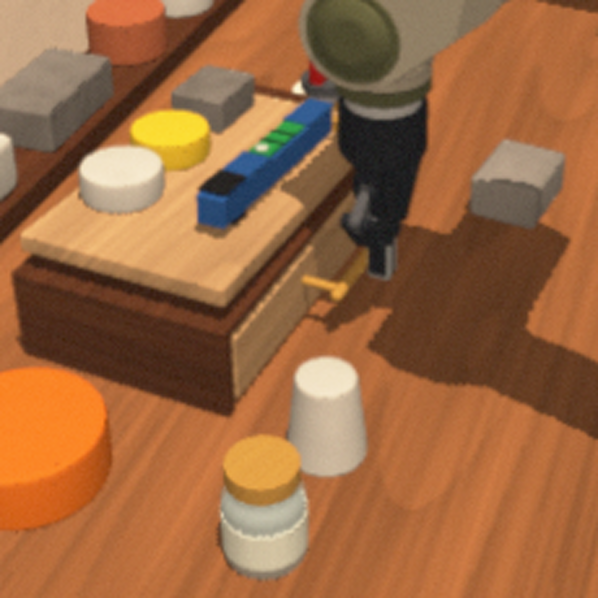

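The drawer is flush with the case, with 11 N against its hard stop. Next I back off, rise and go above the pad.

>>> move_arm(moves=[[-10, 0, 0, 0], [-25, 0, 0, 0], [-35, 0, -10, 0], [-35, 0, -50, 0.05], [-35, 0, -95, 0.15], [-35, 0, -140, 0.25], [-30, -5, -175, 0.35], [-10, -25, -185, 0.45], [15, -45, -185, 0.55], [40, -60, -185, 0.65], [60, -75, -185, 0.7], [75, -95, -185, 0.7], [75, -98, -185, 0.7], [75, -98, -185, 0.7], [75, -98, -185, 0.7]])

```text
time_s: 8.95
position: [0.5715, 0.1541, 0.2178]
tool_rot: [[0.704, -0.71, 0.0], [-0.71, -0.704, -0.0], [0.0, -0.0, -1.0]]
ft_force: [0.9, 1.0, -0.3]
grip_width: 0.0001
```

```bash
python3 -c "
from tgt import *
from look import snap
o=here();snap('wrist','w3.png');c,s=np.cos(p[2]),np.sin(p[2])
for n,z in [('level_pad',.157),('vial_mid',.150),('foot_grip',.141),('bubble_mid',.15)]:
    for x in env.tip_of('wrist',n):
        u=x['point'];h=onz('wrist',u[1],u[0],z,o);d=h[:2]-p[:2];print(n,np.round(u,1),round(x['conf'],2),np.round([c*d[0]+s*d[1],-s*d[0]+c*d[1]],4))
"
```

```text
t 8.95 riser -0.0518 0.0984 z 0.2178 yaw_r -40.1 F [ 0.9  1.  -0.3] q6 138.9
level_pad [226.4 290.4] 0.91 [-0.0278  0.0959]
vial_mid [105.6 431.6] 0.74 [-0.0273 -0.0024]
```

View pics/w3.png

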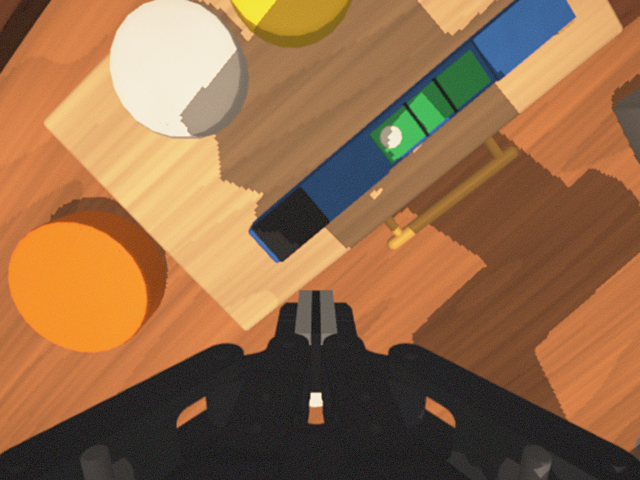

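Wrist view: the pad is a black patch at about (290,226), the vial at (433,105) has two black lines, and the bubble sits at its left stop (392,136). The view is clear enough to press and read from here.

```bash
python3 -c "
from tgt import *
go((-.0278,.096,.148),-40)"
```

```text
t 9.2 q6 138.9 shift [ 19.6 -13.4  69.6] spin -0.002 world [0.595 0.15  0.148]
```

>>> move_arm(moves=[[6, -4, 8, 0], [14, -10, 22, 0], [20, -13, 38, 0], [20, -13, 50, 0], [20, -13, 56, 0], [20, -13, 60, 0], [20, -13, 62, 0], [20, -13, 64, 0], [20, -13, 66, 0], [20, -13, 68, 0], [20, -13, 69, 0], [20, -13, 70, 0], [20, -13, 70, 0]])

```text
time_s: 10.5
position: [0.5957, 0.1497, 0.1479]
tool_rot: [[0.704, -0.71, 0.001], [-0.71, -0.704, 0.0], [0.001, -0.001, -1.0]]
ft_force: [0.0, 2.8, 6.2]
grip_width: 0.0003
```

>>> move_arm(moves=[[0, 0, 0.5, 0], [0, 0, 1, 0], [0, 0, 1, 0], [0, 0, 1, 0]])

```text
time_s: 10.9
position: [0.5957, 0.1498, 0.1476]
tool_rot: [[0.705, -0.71, 0.002], [-0.71, -0.705, 0.001], [0.001, -0.002, -1.0]]
ft_force: [-1.7, 3.2, 9.9]
grip_width: -0.0002
```

>>> move_arm(moves=[[0, 0, 0, 0], [0, 0, 0, 0], [0, 0, 0, 0], [0, 0, 0, 0], [0, 0, 0, 0], [0, 0, 0, 0], [0, 0, 0, 0], [0, 0, 0, 0], [0, 0, 0, 0], [0, 0, 0, 0], [0, 0, 0, 0], [0, 0, 0, 0], [0, 0, 0, 0], [0, 0, 0, 0], [0, 0, 0, 0], [0, 0, 0, 0], [0, 0, 0, 0], [0, 0, 0, 0], [0, 0, 0, 0], [0, 0, 0, 0]])

```text
time_s: 12.9
position: [0.5957, 0.1497, 0.1476]
tool_rot: [[0.705, -0.71, 0.002], [-0.71, -0.705, 0.001], [0.001, -0.002, -1.0]]
ft_force: [-1.9, 3.0, 9.6]
grip_width: -0.0002
```

```bash
python3 -c "
from tgt import *
from look import snap
o=here();snap('wrist','w4.png')
for n in ('vial_mid','bubble_mid'): print(n,[(np.round(x['point'],1),round(x['conf'],2)) for x in env.tip_of('wrist',n)])
"
```

```text
t 12.9 riser -0.0273 0.0962 z 0.1476 yaw_r -40.1 F [-1.9  3.   9.6] q6 138.3
vial_mid [(array([154.5, 506.8]), 0.93)]
bubble_mid [(array([179.4, 475.3]), 0.62)]
```

View pics/w4.png

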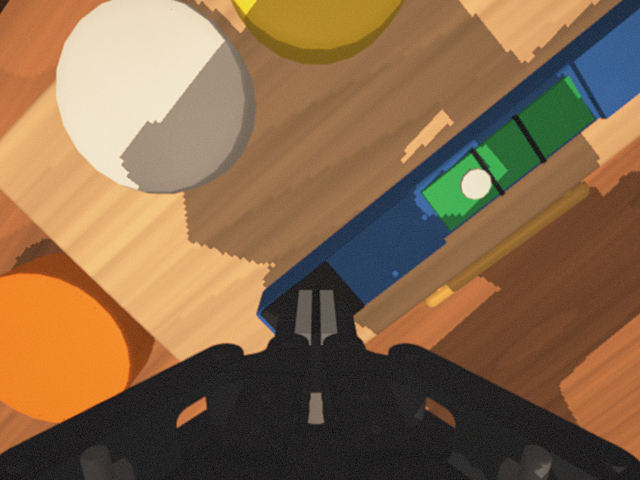

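```bash
cat > bub.py <<'E'
from tgt import *
def rl(u,v,o,z=.147):
    c,s=np.cos(p[2]),np.sin(p[2]);h=onz('wrist',u,v,z,o);d=h[:2]-p[:2];return np.round([c*d[0]+s*d[1],-s*d[0]+c*d[1]],4)
E
python3 -c "
from bub import *
o=here()
for u in [(487,172),(530,139),(476,184),(506.8,154.5)]: print(u,rl(*u,o))
go((-.0278,.05,.23),90)"
```

```text
t 13.05 riser -0.0273 0.0962 z 0.1476 yaw_r -40.1 F [-2.2  3.6  9.2] q6 138.3
(487, 172) [-0.0261  0.0107]
(530, 139) [-0.0262 -0.0083]
(476, 184) [-0.0271  0.0164]
(506.8, 154.5) [-0.0254  0.0014]
t 13.05 q6 138.3 shift [ 29.5  35.5 -82.4] spin -2.27 world [0.591 0.104 0.23 ]
```

```bash
python3 -c "
from bub import *
go((.002,-.166,.24),90)"
```

```text
t 13.05 q6 138.3 shift [191.3 181.6 -92.5] spin -2.27 world [ 0.601 -0.114  0.24 ]
```

>>> move_arm(moves=[[0, 0, -10, 0], [0, 0, -30, 0], [0, 0, -55, 0], [0, 0, -75, -0.13], [10, 10, -88, -0.27], [25, 24, -93, -0.41], [40, 38, -93, -0.55], [55, 52, -93, -0.69], [70, 67, -93, -0.83], [85, 81, -93, -0.97], [100, 95, -93, -1.11], [115, 109, -93, -1.25], [130, 124, -93, -1.39], [145, 138, -93, -1.53], [160, 152, -93, -1.67], [172, 164, -93, -1.81], [183, 174, -93, -1.95], [191, 181, -93, -2.09], [191, 181, -93, -2.21], [191, 181, -93, -2.27]], grip=0.45)

```text
time_s: 15.05
position: [0.6012, -0.1144, 0.2391]
tool_rot: [[0.087, 0.996, -0.001], [0.996, -0.087, -0.0], [-0.0, -0.001, -1.0]]
ft_force: [0.1, 0.3, 0.2]
grip_width: 0.0471
```

>>> move_arm(moves=[[0, 0, 0, 0], [0, 0, 0, 0]])

```text
time_s: 15.25
position: [0.6013, -0.1137, 0.2393]
tool_rot: [[0.092, 0.996, -0.0], [0.996, -0.092, -0.0], [-0.0, -0.0, -1.0]]
ft_force: [0.5, 0.5, 0.1]
grip_width: 0.0471
```

```bash
python3 -c "
from bub import *
from look import snap
o=here();print(o['grip_width']);snap('wrist','w5.png')
for x in env.tip_of('wrist','foot_grip'): print(np.round(x['point'],1),round(x['conf'],2),rl(x['point'][1],x['point'][0],o,.141))
"
```

```text
t 15.25 riser 0.0019 -0.1657 z 0.2393 yaw_r 89.9 F [0.5 0.5 0.1] q6 -16.5
0.047077315709351614
[242.7 314.4] 0.76 [ 0.0003 -0.1652]
[330.4 365.1] 0.43 [ 0.0361 -0.2302]
```

View pics/w5.png

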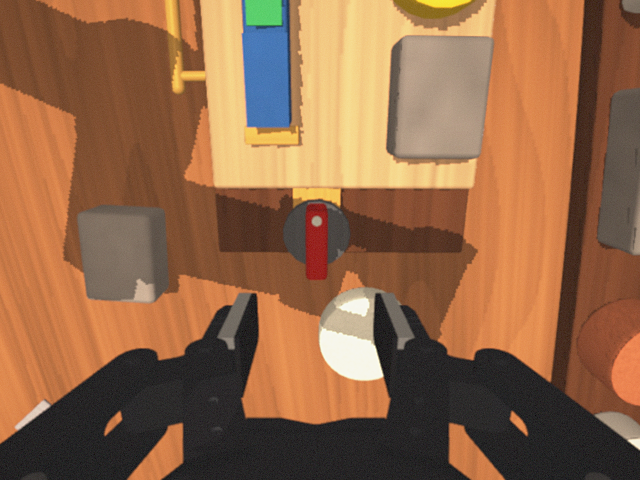

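The red bar is centred at (316,242), straight along the image's vertical and midway between the open jaws, with nothing in the way. I'll descend and grip.

>>> move_arm(moves=[[0, -1, 15, 0], [0, -1, 40, 0], [0, -1, 65, 0], [0, -1, 85, 0], [0, -1, 98, 0], [0, -1, 105, 0], [0, -1, 108, 0], [0, -1, 108, 0], [0, -1, 108, 0]])

```text
time_s: 16.25
position: [0.6008, -0.1136, 0.1321]
tool_rot: [[0.09, 0.996, 0.001], [0.996, -0.09, -0.001], [-0.0, 0.001, -1.0]]
ft_force: [0.2, 1.0, 0.6]
grip_width: 0.0468
```

>>> move_arm(moves=[[0, 0, 0, 0], [0, 0, 0, 0], [0, 0, 0, 0], [0, 0, 0, 0], [0, 0, 0, 0]], grip=1, grip_force=40)

```text
time_s: 16.75
position: [0.6015, -0.1137, 0.132]
tool_rot: [[0.09, 0.996, 0.003], [0.996, -0.09, -0.001], [-0.0, 0.003, -1.0]]
ft_force: [5.2, 1.0, 1.0]
grip_width: 0.013
```

```bash
python3 -c "
from bub import *
from look import snap
o=here();print(o['grip_width']);snap('wrist','w6.png')
"
```

```text
t 16.75 riser 0.0021 -0.1656 z 0.132 yaw_r 90.0 F [5.2 1.  1. ] q6 -16.6
0.012991805903981702
```

View pics/w6.png

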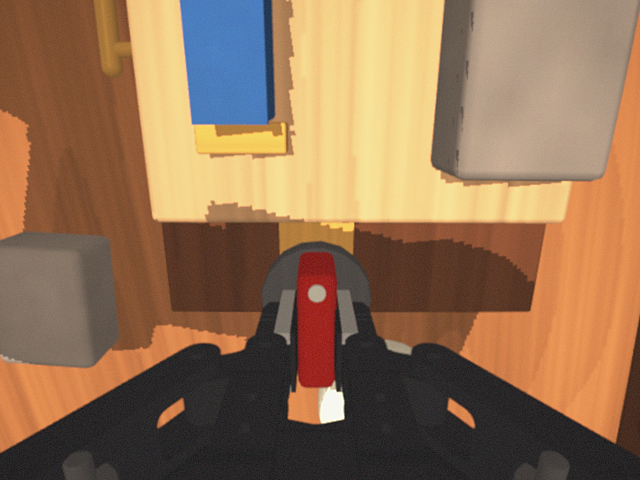

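The bar sits firmly between the pads (13 mm opening). Now I turn it 1.10 rad clockwise, i.e. positive spin.

>>> move_arm(moves=[[0, 1, 0, 0.05], [0, 1, 0, 0.12], [0, 1, 0, 0.2], [0, 1, 0, 0.28], [0, 1, 0, 0.36], [0, 1, 0, 0.44], [0, 1, 0, 0.52], [0, 1, 0, 0.6], [0, 1, 0, 0.68], [0, 1, 0, 0.76], [0, 1, 0, 0.84], [0, 1, 0, 0.92], [0, 1, 0, 1.0], [0, 1, 0, 1.06], [0, 1, 0, 1.1], [0, 1, 0, 1.1], [0, 1, 0, 1.1], [0, 1, 0, 1.1]])

```text
time_s: 18.6
position: [0.6007, -0.1128, 0.132]
tool_rot: [[0.928, 0.372, -0.002], [0.372, -0.928, 0.001], [-0.001, -0.002, -1.0]]
ft_force: [-4.9, 3.7, 6.3]
grip_width: 0.0133
```

```bash
python3 -c "
from bub import *
from look import snap
o=here();print(o['grip_width']);snap('wrist','w7.png')
"
```

```text
t 18.6 riser 0.0011 -0.1648 z 0.132 yaw_r 27.0 F [-4.9  3.7  6.3] q6 46.4
0.013333678004253021
```

View pics/w7.png

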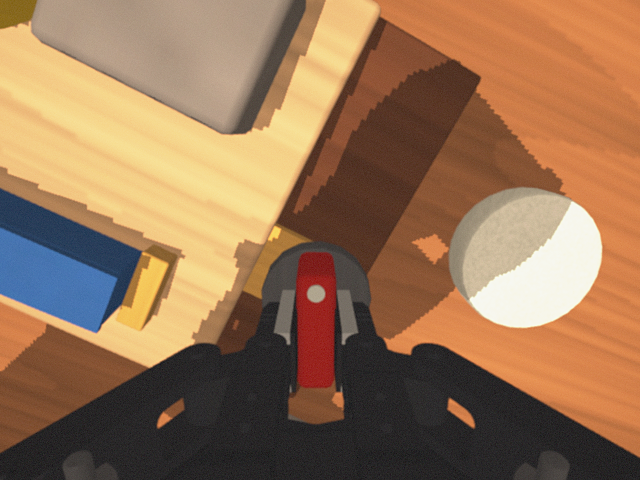

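The bar turned with the jaws: it is still aligned in the view, so no slip. I'll open, rise and go back to the pad.

>>> move_arm(moves=[[0, 0, 0, 0], [0, 0, 0, 0], [0, 0, 0, 0], [0, 0, -10, 0], [0, 0, -30, 0], [0, 0, -60, 0], [0, 0, -85, 0], [0, 0, -95, 0], [0, 0, -95, 0]], grip=0.65)

```text
time_s: 19.55
position: [0.6018, -0.1137, 0.2277]
tool_rot: [[0.928, 0.372, 0.003], [0.372, -0.928, -0.001], [0.002, 0.002, -1.0]]
ft_force: [-1.1, 0.2, -0.4]
grip_width: 0.0294
```

```bash
python3 -c "
from bub import *
from look import snap
o=here();print(o['grip_width']);snap('wrist','w8.png')
go((-.0275,.0962,.2),-40)
"
```

```text
t 19.55 riser 0.0024 -0.1657 z 0.2277 yaw_r 27.0 F [-1.1  0.2 -0.4] q6 46.4
0.029416402687536567
t 19.6 q6 46.4 shift [  92.4 -246.6   26.1] spin 1.169 world [0.596 0.15  0.2  ]
```

View pics/w8.png

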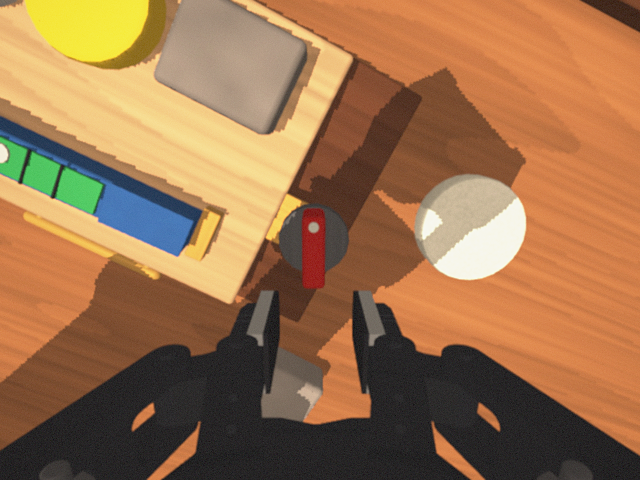

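The knob stayed turned: the bar runs upright in the turned view at (313,248).

>>> move_arm(moves=[[3, -8, 0, 0.05], [9, -24, 0, 0.12], [15, -42, 0, 0.2], [22, -60, 0, 0.28], [29, -78, 0, 0.36], [36, -96, 0, 0.44], [43, -114, 0, 0.52], [50, -132, 0, 0.6], [57, -150, 0, 0.68], [63, -168, 2, 0.76], [70, -186, 5, 0.84], [77, -204, 9, 0.92], [84, -222, 14, 1.0], [89, -236, 20, 1.08], [92, -246, 24, 1.14], [92, -247, 26, 1.17], [92, -247, 26, 1.17], [92, -247, 26, 1.17]], grip=1, grip_force=60)

```text
time_s: 21.4
position: [0.5948, 0.1497, 0.1993]
tool_rot: [[0.705, -0.709, -0.002], [-0.709, -0.705, -0.0], [-0.001, 0.001, -1.0]]
ft_force: [-0.1, 0.0, 0.6]
grip_width: -0.0002
```

```bash
python3 -c "
from bub import *
o=here();print(o['grip_width'])
go((-.0275,.0962,.148),-40)
"
```

```text
t 21.4 riser -0.0282 0.0961 z 0.1993 yaw_r -40.0 F [-0.1  0.   0.6] q6 138.3
-0.00015479859946385065
t 21.4 q6 138.3 shift [ 0.6 -0.6 51.3] spin -0.001 world [0.596 0.15  0.148]
```

>>> move_arm(moves=[[0, 0, 10, 0], [0, 0, 24, 0], [0, 0, 34, 0], [0, 0, 40, 0], [0, 0, 43, 0], [0, 0, 45, 0], [0, 0, 47, 0], [0, 0, 49, 0], [0, 0, 51, 0], [0, 0, 52, 0], [0, 0, 53, 0], [0, 0, 53, 0], [0, 0, 53, 0], [0, 0, 53, 0], [0, 0, 53, 0], [0, 0, 53, 0], [0, 0, 53, 0], [0, 0, 53, 0], [0, 0, 53, 0], [0, 0, 53, 0]])

```text
time_s: 23.4
position: [0.5953, 0.15, 0.1479]
tool_rot: [[0.704, -0.71, 0.001], [-0.71, -0.704, 0.0], [0.001, -0.001, -1.0]]
ft_force: [-0.6, 2.5, 5.1]
grip_width: 0.0002
```

>>> move_arm(moves=[[0, 0, 0, 0], [0, 0, 0, 0], [0, 0, 0, 0], [0, 0, 0, 0], [0, 0, 0, 0], [0, 0, 0, 0], [0, 0, 0, 0], [0, 0, 0, 0], [0, 0, 0, 0], [0, 0, 0, 0], [0, 0, 0, 0], [0, 0, 0, 0], [0, 0, 0, 0], [0, 0, 0, 0], [0, 0, 0, 0], [0, 0, 0, 0]])

```text
time_s: 25.0
position: [0.5953, 0.15, 0.1479]
tool_rot: [[0.704, -0.71, 0.001], [-0.71, -0.704, 0.0], [0.001, -0.001, -1.0]]
ft_force: [-0.0, 2.6, 6.0]
grip_width: 0.0001
```

```bash
python3 -c "
from bub import *
from look import snap
o=here();snap('wrist','w9.png')
for n in ('vial_mid','bubble_mid','level_pad'): print(n,[(np.round(x['point'],1),round(x['conf'],2),rl(x['point'][1],x['point'][0],o)) for x in env.tip_of('wrist',n)])
snap('side','s9.png')
"
```

```text
t 25.0 riser -0.0277 0.0965 z 0.1479 yaw_r -40.1 F [-0.   2.6  6. ] q6 138.3
vial_mid [(array([157.6, 510.8]), 0.75, array([-0.0278,  0.001 ])), (array([103.4, 424. ]), 0.32, array([0.0085, 0.0149]))]
bubble_mid []
level_pad []
```

View pics/w9.png

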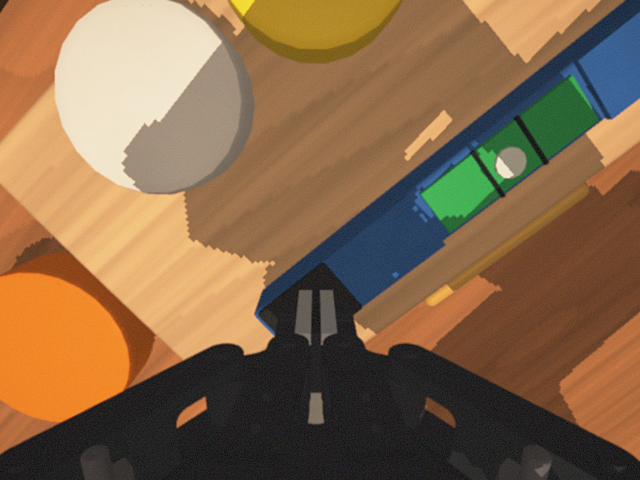

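View pics/s9.png

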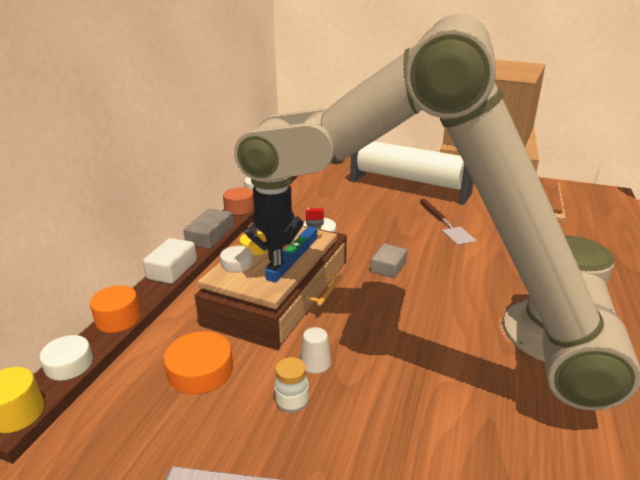

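The bubble is at (511,163), between the line at about (488,173) and the one at about (531,140), near the middle. The side view shows the drawer flush and the bystanders where they were. I'll press slightly harder for margin and re-measure.

>>> move_arm(moves=[[0, 0, 0.5, 0], [0, 0, 1, 0], [0, 0, 1, 0], [0, 0, 1, 0], [0, 0, 1, 0], [0, 0, 1, 0], [0, 0, 1, 0], [0, 0, 1, 0], [0, 0, 1, 0], [0, 0, 1, 0], [0, 0, 1, 0], [0, 0, 1, 0], [0, 0, 1, 0], [0, 0, 1, 0], [0, 0, 1, 0], [0, 0, 1, 0], [0, 0, 1, 0], [0, 0, 1, 0], [0, 0, 1, 0], [0, 0, 1, 0]])

```text
time_s: 27.25
position: [0.5953, 0.1501, 0.1476]
tool_rot: [[0.704, -0.71, 0.002], [-0.71, -0.704, 0.0], [0.001, -0.002, -1.0]]
ft_force: [-1.8, 2.2, 9.1]
grip_width: -0.0003
```

```bash
python3 -c "
from bub import *
from look import snap
import cv2
o=here();im=snap('wrist','w10.png')
b=cv2.imread('pics/w10.png')[60:250,400:640];cv2.imwrite('pics/w10z.png',cv2.resize(b,None,fx=3,fy=3,interpolation=2))
for u in [(488,173),(531,140),(511,163)]: print(u,rl(*u,o))
"
```

```text
t 27.25 riser -0.0277 0.0965 z 0.1476 yaw_r -40.1 F [-1.8  2.2  9.1] q6 138.3
(488, 173) [-0.027  0.011]
(531, 140) [-0.0271 -0.0081]
(511, 163) [-0.0294  0.0022]
```

View pics/w10z.png

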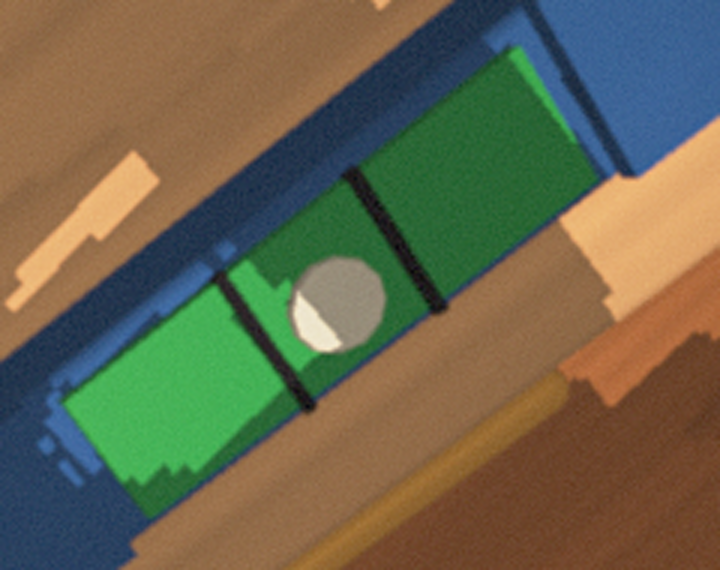

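The bubble is midway between the lines: 81 px from the left and 83 px from the right in the zoomed crop, about 0.2 mm off centre. The pad presses hard down at 9 N, so I hand in.

```bash
python3 -c "
from tgt import *
here();env.close_job()"
```

```text
t 27.3 riser -0.0277 0.0966 z 0.1476 yaw_r -40.1 F [-2.   2.6  9.6] q6 138.3
the job is handed in; nothing more can be done
```

The drawer is shut and the shelf is level. I handed the job in at 27.3 s with the fingers still pressing the pad.

- **Drawer:** I pushed it on the bar handle to its hard stop, where it stood still under about 11 N. In the side view the panel is flush with the case.
- **Levelling:** A first press on the pad showed the bubble about 16 mm left of the vial's middle. I gripped the red knob, turned it 1.10 rad clockwise, and saw no slip in the wrist picture.
- **Last checks:** The pad was held down at z = 0.148 m with about 9.5 N. After more than 2 s of settling, the bubble was between the lines. The zoomed picture puts it about 0.2 mm off centre, and the ray measurement about 0.8 mm, within the 3 mm allowed.
- **Other objects:** The orange wheel, white wheel, chevre, grey block, jar and knife looked unmoved in the last side view.
- **Disagreement:** The network did not report the bubble in the second press, so I read its position from the pictures myself.

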